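# Refill the rotary anvil table and index it three clicks

## Task

Two pockets of the rotary anvil table are empty: stand a spare anvil from the cutting mat in each of them, right way up and fully home, with the dial at its home stop, and leave the anvils that are already seated where they are. Then take the black bar knob and turn the dial clockwise, counting the clicks: stop in the third notch, which brings the next anvil under the setter, without running on into the fourth. Finish still gripping the knob there, holding the dial for the hammer blow, with nothing else on the bench disturbed.

Things in the scene. Friction and masses are not known exactly. Their poses are not given: they have to be found in the camera images.
- dial (a joint): angle of the round dial, rad: 0 at its home stop (as found), growing clockwise seen from above, at most 1.95; it cannot go back past home. A spring plunger holds it in notches every 20 degrees (0, 0.349, 0.698, 1.047, ...). Turning takes up to 0.28 N m a quarter of the way between notches, hardly any half-way; then the spring draws the dial on into the next notch.
- knob: black bar knob in the middle of the dial, turning with it. The bar is 64 mm long (its own x axis), 20 mm wide (y), 30 mm tall, underside 88 mm and top 118 mm above the bench, on a round neck 20 mm across. Origin on the dial's axis at bench height; z up.
- knob_grip (a point): point on the knob's and dial's axis, 111 mm above the bench (7 mm below the bar's top): the height at which to grip the bar across its width
- rotary: fixed dark cast base; origin on the dial's axis at bench height, z up. Its x axis points to the guide: a steel post 148 mm out carries a low arm (lowest point 90 mm above the bench) to a brass bushing and setter (top 125 mm, the base's highest point) above pocket_0 at home. The aluminium dial on it is 224 mm across, top face 36 mm above the bench. Lugs and post reach 161 mm from the axis.
- pocket_0 (a point): centre of the floor of pocket 0 of the dial, 36 mm above the bench. Pockets: six equal round steel cups, 90 mm from the dial's axis, 60 degrees apart, bore 21 mm, outside 30 mm, mouth 14 mm above this point. Numbered counter-clockwise seen from above, starting with this one, under the guide; it always holds an anvil.
- pocket_1 (a point): centre of the floor of pocket 1 of the dial, 36 mm above the bench. Pockets: six equal round steel cups, 90 mm from the dial's axis, 60 degrees apart, bore 21 mm, outside 30 mm, mouth 14 mm above this point. Numbered counter-clockwise seen from above. It may hold an anvil or be empty.
- pocket_2 (a point): centre of the floor of pocket 2 of the dial, 36 mm above the bench. Pockets: six equal round steel cups, 90 mm from the dial's axis, 60 degrees apart, bore 21 mm, outside 30 mm, mouth 14 mm above this point. Numbered counter-clockwise seen from above. It may hold an anvil or be empty.
- pocket_3 (a point): centre of the floor of pocket 3 of the dial, 36 mm above the bench. Pockets: six equal round steel cups, 90 mm from the dial's axis, 60 degrees apart, bore 21 mm, outside 30 mm, mouth 14 mm above this point. Numbered counter-clockwise seen from above. It may hold an anvil or be empty.
- pocket_4 (a point): centre of the floor of pocket 4 of the dial, 36 mm above the bench. Pockets: six equal round steel cups, 90 mm from the dial's axis, 60 degrees apart, bore 21 mm, outside 30 mm, mouth 14 mm above this point. Numbered counter-clockwise seen from above. It may hold an anvil or be empty.
- pocket_5 (a point): centre of the floor of pocket 5 of the dial, 36 mm above the bench. Pockets: six equal round steel cups, 90 mm from the dial's axis, 60 degrees apart, bore 21 mm, outside 30 mm, mouth 14 mm above this point. Numbered counter-clockwise seen from above. It may hold an anvil or be empty.
- anvil_0: steel setting anvil: plain round stud, 18 mm across, 50 mm tall, foot tapering to 13 mm over its last 5 mm, 70 to 115 g; origin at the centre of its underside, z to its dished top. All seven are alike. Seated in a pocket at the start (36 mm of it stand above the mouth).
- anvil_1: steel setting anvil: plain round stud, 18 mm across, 50 mm tall, foot tapering to 13 mm over its last 5 mm, 70 to 115 g; origin at the centre of its underside, z to its dished top. All seven are alike. Seated in a pocket at the start (36 mm of it stand above the mouth).
- anvil_2: steel setting anvil: plain round stud, 18 mm across, 50 mm tall, foot tapering to 13 mm over its last 5 mm, 70 to 115 g; origin at the centre of its underside, z to its dished top. All seven are alike. Seated in a pocket at the start (36 mm of it stand above the mouth).
- anvil_3: steel setting anvil: plain round stud, 18 mm across, 50 mm tall, foot tapering to 13 mm over its last 5 mm, 70 to 115 g; origin at the centre of its underside, z to its dished top. All seven are alike. Seated in a pocket at the start (36 mm of it stand above the mouth).
- anvil_4: steel setting anvil: plain round stud, 18 mm across, 50 mm tall, foot tapering to 13 mm over its last 5 mm, 70 to 115 g; origin at the centre of its underside, z to its dished top. All seven are alike. A spare, standing upright on the 3 mm thick green cutting mat at the start.
- anvil_5: steel setting anvil: plain round stud, 18 mm across, 50 mm tall, foot tapering to 13 mm over its last 5 mm, 70 to 115 g; origin at the centre of its underside, z to its dished top. All seven are alike. A spare, standing upright on the 3 mm thick green cutting mat at the start.
- anvil_6: steel setting anvil: plain round stud, 18 mm across, 50 mm tall, foot tapering to 13 mm over its last 5 mm, 70 to 115 g; origin at the centre of its underside, z to its dished top. All seven are alike. A spare, standing upright on the 3 mm thick green cutting mat at the start.
- spool: bystander: wooden spool of brown thread, 38 mm across, 52 mm tall, standing on the mat; origin at its underside (centre)
- burnisher: bystander: turned dark wooden burnisher, 28 mm across, 69 mm tall, standing on the mat; origin at its underside (centre)
- hammer: bystander: hammer lying on the bench, 260 mm long, 26 mm thick; origin at its underside (centre)
- awl: bystander: wooden-handled awl lying on the bench, 170 mm long, 26 mm thick; origin at its underside (centre)
- knife: bystander: snap-off knife lying on the bench, 145 mm long, 18 mm thick; origin at its underside (centre)
- glue: bystander: white glue bottle, 48 mm across, 95 mm tall, standing on the bench; origin at its underside (centre)
- divider: bystander: steel wing divider lying on the bench, 160 mm long, 12 mm thick; origin at its underside (centre)

How it is judged:
By the outcome, as a careful person would: the job done as asked, in the order asked, and still so for the second after the job is handed in, while the arm keeps its last pose, push and grip.
It also fails if it takes over 72 s, if anything falls off the work surface, if the arm or the gripper's body presses on something with over 40 N, if the wrist force passes 120 N, or if a joint passes its speed limit or range.

## Robot

A 6-joint arm with a two-finger parallel gripper is mounted at the origin on the work surface. World frame = base frame: x ahead of the robot, y to its left, z up, the work surface at z = 0. Lengths are in m, angles in rad, forces in N, time in s.
With the tool pointing down it reaches from about 0.325 to 0.75 m from the base axis. Payload 7.6 kg.
Tool frame: the origin (TCP) lies midway between the tips of the shut fingers; the grasp point (between the pads) lies 19 mm behind it (hold_point_z is the distance from the TCP to the grasp point, in m); z points along the fingers, x is the direction in which the jaws open and shut, and the axes are right-handed (so a half turn about z gives the same grasp; the last joint's range is limited). The gripper opens to 85 mm and grips with 20 to 120 N. Pads are 22 mm wide; open, the fingers measure 114 mm over their backs; the gripper's body (76 mm by 85 mm) begins 54 mm behind the grasp point. The pads swing forward as they close: fully open they stand 13 mm farther back than shut.
Start: joints at [-1.3, 0.052, 1.401, -0, 1.689, -0.07], TCP at [0.176, -0.495, 0.231] pointing down, gripper open.
Joint ranges: [-2.9, 2.9], [-0.91, 2.17], [0.12, 2.37], [-1.06, 4.2], [0.26, 2.73], [-2.93, 2.93]. Speed limits (rad/s): [2.57, 2.57, 3.01, 3.14, 3.14, 3.14].

## Interface

Orientations are given as a rotation vector (axis times angle).
In Python, from plant import * gives the robot as it stands. The module is installed in compiled form; this text tells all that it offers. Calls block until the motion is done:
- reach(position, orientation): joint-space move of the TCP to a pose.
- move_l(position, frame=None, rate=0.15, f_stop=None): straight line of the TCP; frame=None keeps the orientation; rate is the mean speed in m/s. With f_stop (N) it stops when the force on the tool has changed by that much, and returns True; else False.
- set_joints(angles): joint-space move.
- set_gripper(opening, grip_force=None): opening from 0.0 (shut) to 1.0 (fully open); grip_force is the grip in N (None keeps the last); returns when the fingers have stopped.
- pause(seconds).
- inverse_kinematics(position, orientation): joint angles nearest the present ones, or None.
- camera(name): name is "side" or "top"; returns (picture, depth): 384x512x3 uint8, blue, green, red; 384x512 float32, m along the optical axis (not along the pixel's ray), 0 where there is no reading.
- camera_info(name): a dict with "vfov" (degrees; the focal length in pixels is half the picture's height over the tangent of half this angle, whatever the lens; pixels are square), "cx", "cy" (the principal point, pixels), "position" and "orientation" of the camera in the world. Camera axes: x right, y up, looking along -z (the intrinsics and any distortion apply to the point x, -y, -z); pixel columns grow to the right and rows downward; lengths in m; the calibration is good to about 2 mm. A picture is of the moment at which its call begins. camera_info takes no time and is no camera call.
A pose or a line that the arm cannot do raises MotionError and nothing moves.
- hand_in(): hands the job in, once; it reports no verdict.
Trained networks look in the newest picture that a camera, given by its name, has taken for a name from the list of things; names that differ only in an ending like _2 or _b are one class to them, and where a whole thing is asked for, a point or a joint stands for the part that bears it (a point fixed in the world has none). Each returns a list of dicts, best first, with "confidence" (0 to 1); they miss things now and then, are a little off and sometimes report something else, mostly with a low value. They report only what shows in the picture. A call takes as long as a camera call.
- search_frame(camera, label): "centre" ([x, y, z] in m, in world coordinates, good to about 4 mm: the middle of the surface that is visible of it).
Readings, each from a call of its own:
- get_time(): time.
- get_qpos(): joint angles.
- get_joint_velocities(): joint speeds.
- get_joint_efforts(): joint torques, N m.
- get_ee_pos(): TCP position.
- get_tool_rot(): TCP orientation.
- get_wrist_force(): force on the tool from outside, world axes, zero at the start.
- get_wrist_torque(): the same for the moment, N m.
- get_finger_gap(): opening from 0.0 (shut) to 1.0 (fully open).
Only numpy, scipy, OpenCV 4.12 (cv2) and the standard library are available. Lean on these libraries where they do the work, as an engineer would, in place of code of your own. Each camera call takes 0.05 s, during which the arm holds its last target. There are 200 camera calls.

## Working session

There is one attempt and no reset: what is moved stays moved. The work goes in short steps, each a Python script; the robot and the scene stay as the last script left them, time stands still between calls to the robot, and variables do not carry over. Pictures are saved under pics/ and viewed, about 8 in all and at most 12, crops included, and the job is handed in when it is done.

```bash
mkdir -p pics; python3 - <<'E'
from plant import *
import cv2,numpy as np
for n in("top","side"):
    p,d=camera(n); cv2.imwrite(f"pics/{n}0.png",p); np.save(f"{n}0.npy",d); print(n,camera_info(n))
for l in("rotary","knob","dial","anvil_0","spool","burnisher","glue","hammer"):
    for n in("top","side"):
        print(l,n,[(np.round(r["centre"],3).tolist(),round(r["confidence"],2)) for r in search_frame(n,l)])
print(get_time(),get_tool_rot())
E
```

```text
top {'vfov': 57.53716884407505, 'cx': 249.03907200996258, 'cy': 187.60238154805535, 'position': array([ 0.23808696, -0.01773916,  1.25865121]), 'orientation': array([ 0.17055642, -0.13719667, -1.54872105])}
side {'vfov': 52.62264288368175, 'cx': 252.6245599682719, 'cy': 193.18330670002564, 'position': array([0.30099252, 0.71826265, 0.88515191]), 'orientation': array([ 0.10234628, -1.07583482, -2.71912173])}
rotary top [([0.529, 0.179, 0.039], 0.83)]
rotary side [([0.532, 0.215, 0.033], 0.87)]
knob top []
knob side [([0.527, 0.197, 0.105], 0.76)]
dial top [([0.526, 0.182, 0.036], 0.87), ([0.236, -0.302, 0.024], 0.39)]
dial side [([0.522, 0.206, 0.034], 0.69)]
anvil_0 top []
anvil_0 side [([0.576, 0.123, 0.078], 0.66), ([0.611, 0.208, 0.064], 0.56), ([0.636, -0.196, 0.034], 0.54), ([0.444, -0.226, 0.035], 0.51), ([0.556, 0.481, 0.019], 0.45), ([0.611, -0.095, 0.034], 0.37)]
spool top []
spool side [([0.437, -0.106, 0.035], 0.64)]
burnisher top [([0.557, 0.476, 0.018], 0.52)]
burnisher side [([0.474, 0.272, 0.073], 0.69), ([0.525, -0.097, 0.038], 0.51)]
glue top [([0.591, -0.401, 0.062], 0.58)]
glue side [([0.602, -0.398, 0.05], 0.54)]
hammer top [([0.235, -0.303, 0.024], 0.78)]
hammer side [([0.26, -0.295, 0.021], 0.88), ([0.517, 0.208, 0.038], 0.66), ([0.441, -0.228, 0.035], 0.17)]
0.9 [ 2.56592721e+00 -1.81257001e+00  1.16286469e-04]
```

View pics/top0.png

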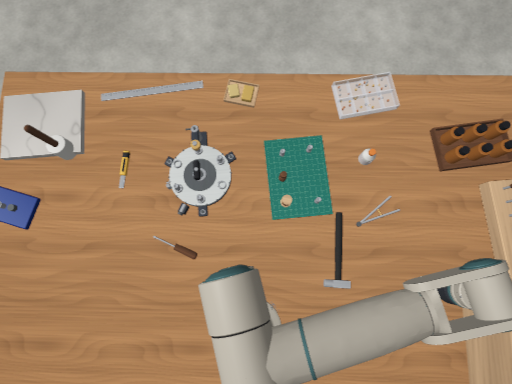

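View pics/side0.png

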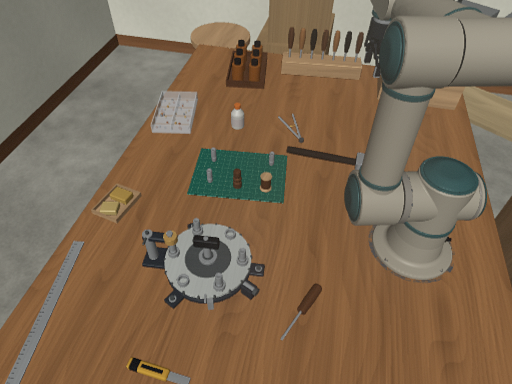

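The top view has image up = +x and left = +y. The dial is at about (200,175), the guide at (196,143), and the mat holds 3 spares at (283,152), (310,148) and (318,199). The side view shows empty cups near (183,262) and (233,232). Next I'll measure the point clouds.

```bash
cat > h.py <<'E'
from plant import *
import cv2,numpy as np
from scipy.spatial.transform import Rotation as R
def cloud(n,d):
    i=camera_info(n); H,W=d.shape; f=H/2/np.tan(np.radians(i["vfov"])/2)
    v,u=np.mgrid[:H,:W]; c=np.dstack([(u-i["cx"])/f*d,-(v-i["cy"])/f*d,-d])
    P=c@R.from_rotvec(i["orientation"]).as_matrix().T+i["position"]; P[d==0]=np.nan
    return P
def project(n,p):
    i=camera_info(n); f=192/np.tan(np.radians(i["vfov"])/2)
    c=R.from_rotvec(i["orientation"]).inv().apply(np.atleast_2d(p)-i["position"])
    return np.c_[i["cx"]-f*c[:,0]/c[:,2], i["cy"]+f*c[:,1]/c[:,2]]
def blobs(P,lo,hi,box,minn=3):
    m=(P[...,2]>lo)&(P[...,2]<hi)&(P[...,0]>box[0])&(P[...,0]<box[1])&(P[...,1]>box[2])&(P[...,1]<box[3])
    k,l=cv2.connectedComponents(m.astype(np.uint8),connectivity=8)
    return [P[l==j] for j in range(1,k) if (l==j).sum()>=minn]
def down(yaw): # jaw axis at world angle yaw, tool pointing down
    return (R.from_euler('z',yaw)*R.from_euler('x',np.pi)).as_rotvec()
E
python3 - <<'E'
from h import *
from scipy.optimize import least_squares
D=(.38,.70,.03,.36); M=(.38,.70,-.28,-.04)
for n in("top","side"):
    P=cloud(n,np.load(n+"0.npy")); I=cv2.imread(f"pics/{n}0.png")
    q=[b for b in blobs(P,.031,.041,D,50)]
    for b in q:
        h=cv2.convexHull(b[:,:2].astype(np.float32))[:,0]
        s=least_squares(lambda s:np.hypot(*(h-s[:2]).T)-s[2],[.53,.19,.112],loss='soft_l1',f_scale=.002).x
        print(n,"dial",len(b),s.round(4),np.median(b[:,2]).round(4))
    for lab,lo,hi,box in(("knob/setter",.105,.13,D),("anv",.075,.095,D),("cup",.046,.056,D),("mat",.045,.075,M)):
        for b in blobs(P,lo,hi,box): print(n,lab,len(b),b.mean(0).round(4),np.ptp(b,axis=0).round(3))
    m=np.nanmedian(P[...,2][(P[...,0]>.45)&(P[...,0]<.6)&(P[...,1]>-.2)&(P[...,1]<-.05)]); print("mat z",m)
a=cv2.imread("pics/top0.png")[115:235,150:340]; b=cv2.imread("pics/side0.png")[140:315,130:300]
a=cv2.resize(a,None,fx=3,fy=3,interpolation=2)[:, :570]; b=cv2.resize(b,None,fx=3.3,fy=3.3,interpolation=2)
cv2.imwrite("pics/b1.png",b); cv2.imwrite("pics/a1.png",a)
E
```

```text
top dial 2356 [0.5178 0.1931 0.1185] 0.0359
top knob/setter 182 [0.6413 0.1998 0.1124] [0.086 0.052 0.022]
top knob/setter 112 [0.5262 0.1871 0.1166] [0.064 0.022 0.015]
top anv 3 [0.6721 0.1901 0.089 ] [0.006 0.001 0.009]
top anv 23 [0.5789 0.1143 0.0841] [0.015 0.018 0.011]
top anv 25 [0.4746 0.2608 0.0842] [0.018 0.016 0.011]
top anv 25 [0.4369 0.179  0.0839] [0.017 0.016 0.014]
top cup 4 [0.6692 0.1925 0.0503] [0.011 0.007 0.007]
top cup 22 [0.6119 0.1926 0.05  ] [0.024 0.026 0.01 ]
top cup 18 [0.5748 0.1092 0.0503] [0.027 0.022 0.008]
top cup 28 [0.5632 0.2699 0.0496] [0.026 0.027 0.008]
top cup 25 [0.5261 0.1785 0.0493] [0.044 0.012 0.009]
top cup 32 [0.4897 0.1068 0.0498] [0.028 0.029 0.01 ]
top cup 25 [0.4732 0.2562 0.0495] [0.026 0.025 0.009]
top cup 25 [0.4339 0.1758 0.0491] [0.025 0.028 0.008]
top mat 20 [ 0.6316 -0.2065  0.0522] [0.017 0.015 0.008]
top mat 20 [ 0.6148 -0.1082  0.0513] [0.014 0.014 0.012]
top mat 41 [ 0.5248 -0.109   0.0669] [0.022 0.02  0.029]
top mat 81 [ 0.4377 -0.1229  0.0546] [0.032 0.035 0.014]
top mat 21 [ 0.4409 -0.234   0.053 ] [0.015 0.015 0.009]
[... 697 characters left out ...]
de cup 51 [0.4913 0.1115 0.0496] [0.028 0.03  0.008]
side cup 23 [0.6715 0.2134 0.0507] [0.024 0.018 0.009]
side cup 60 [0.6156 0.2052 0.0503] [0.029 0.029 0.009]
side cup 116 [0.5242 0.1967 0.0485] [0.045 0.043 0.008]
side cup 59 [0.4378 0.1886 0.0499] [0.028 0.025 0.009]
side cup 67 [0.5654 0.2741 0.0496] [0.028 0.029 0.009]
side cup 60 [0.4749 0.2706 0.0503] [0.028 0.026 0.008]
side mat 26 [ 0.6333 -0.1999  0.0512] [0.014 0.017 0.012]
side mat 26 [ 0.4433 -0.2284  0.0516] [0.016 0.019 0.01 ]
side mat 31 [ 0.6177 -0.1026  0.0506] [0.016 0.018 0.009]
side mat 70 [ 0.5273 -0.1016  0.0633] [0.022 0.024 0.028]
side mat 94 [ 0.44   -0.1167  0.0543] [0.034 0.038 0.013]
mat z 0.003657884080493279
```

View pics/b1.png

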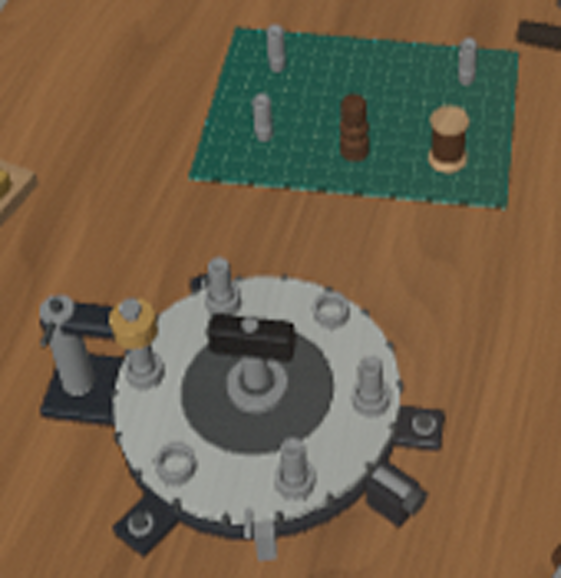

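View pics/a1.png

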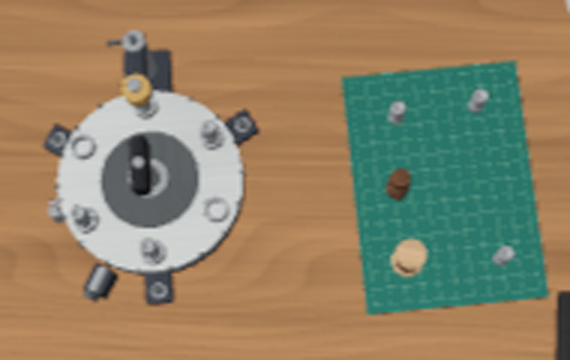

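The empty cups are opposite each other, 179 mm apart: pocket_1 at about (0.564, 0.272) and pocket_4 at about (0.4905, 0.109). The axis is at about (0.527, 0.191). The two cameras disagree by about 2 mm in x and 4.5 mm in y, so I'll use their mean and correct it by looking at a held anvil. First I'll pick a spare, centring it with two crossed grips.

```bash
cat >> h.py <<'E'
YAW=np.radians(-25)
def tops(P,lo,hi,box): return [b.mean(0) for b in blobs(P,lo,hi,box)]
def pick(x,y,cross=True):
    """centre a spare with a crossed grip, grip it; returns its world position and gap"""
    set_gripper(.6,20)
    if cross:
        reach([x,y,.09],down(YAW+np.pi/2)); move_l([x,y,.0215])
        set_gripper(0,20); print("gap1",get_finger_gap()); set_gripper(.6)
        move_l([x,y,.075],rate=.25)
    reach([x,y,.075],down(YAW)); move_l([x,y,.0215])
    set_gripper(0,50); print("gap",get_finger_gap(),get_ee_pos().round(4),get_wrist_force().round(1))
    move_l([x,y,.13],rate=.25)
E
python3 - <<'E'
from h import *
x,y=.6325,-.2035
print(inverse_kinematics([x,y,.0215],down(YAW+np.pi/2)),inverse_kinematics([x,y,.0215],down(YAW)))
pick(x,y)
print("t",get_time())
X=[.563,.272,.13]
reach(X,down(YAW)); print("t",get_time(),get_finger_gap(),get_wrist_force().round(1))
move_l([X[0],X[1],.0745+.01])
for n in("top","side"):
    p,d=camera(n); cv2.imwrite(f"pics/{n}1.png",p); np.save(f"{n}1.npy",d)
u=[project(n,X[:2]+[.06])[0].astype(int) for n in("top","side")]
im=[]
for n,(a,b) in zip(("top","side"),u):
    im.append(cv2.resize(cv2.imread(f"pics/{n}1.png")[b-40:b+40,a-40:a+40],(390,390),interpolation=cv2.INTER_CUBIC))
cv2.imwrite("pics/c1.png",np.hstack(im)); print(u,get_time(),get_ee_pos())
E
```

```text
[-0.36684456  0.58946877  1.17100218  0.          1.3811217  -1.50130858] [-3.66844565e-01  5.89468773e-01  1.17100218e+00 -8.88178420e-16
  1.38112170e+00  6.94877481e-02]
gap1 0.20180201702231787
gap 0.19188462916094834 [ 0.6332 -0.2037  0.0231] [-2.2  0.3  5.5]
t 8.0333
t 9.7833 0.19471146532003197 [-0.9 -0.7 -1.4]
[array([175, 162]), array([183, 276])] 10.3333 [0.56389737 0.27206724 0.08614992]
```

View pics/c1.png

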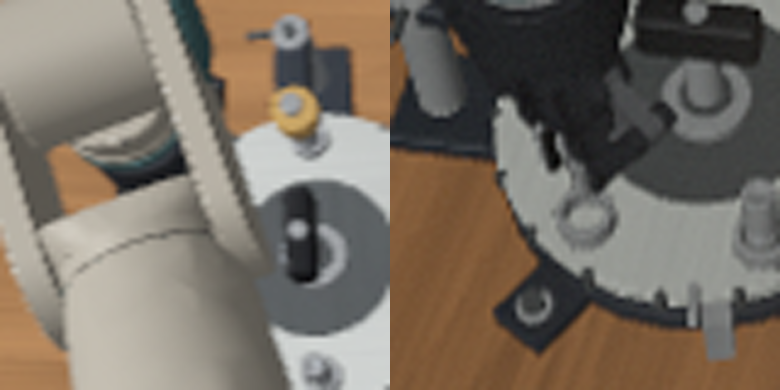

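Top view is occluded by the arm. The side view (right half) shows the anvil gripped upright with its foot at about (583,190), just above the pocket_1 cup at (587,215). I'll fit both in the same side cloud to remove the calibration bias.

```bash
python3 - <<'E'
from h import *
from scipy.optimize import least_squares
P=cloud("side",np.load("side1.npy")); P0=cloud("side",np.load("side0.npy"))
e=get_ee_pos(); print(e, get_qpos().round(4))
def circ(b,r,c0):
    return least_squares(lambda s:np.hypot(*(b[:,:2]-s).T)-r,c0,loss='soft_l1',f_scale=.001).x
for lo,hi in((.069,.078),(.072,.08)):
    m=(P[...,2]>lo)&(P[...,2]<hi)&(np.hypot(P[...,0]-.566,P[...,1]-.274)<.014)
    b=P[m]; print(m.sum(),b.mean(0).round(4),circ(b,.009,b[:,:2].mean(0)-[0,.006]).round(4)); 
print(b.round(4)[:12].tolist())
for Q in(P0,P):
    m=(abs(Q[...,2]-.050)<.003)&(np.hypot(Q[...,0]-.5655,Q[...,1]-.274)<.018)
    b=Q[m]; h=cv2.convexHull(b[:,:2].astype(np.float32))[:,0]
    print("cup",m.sum(),b.mean(0).round(4),circ(h,.0145,b[:,:2].mean(0)).round(4),cv2.minEnclosingCircle(h))
# seated neighbour anvil for method check: pocket_2, above its cup
for Q in (P0,):
    a=Q[(Q[...,2]>.06)&(Q[...,2]<.075)&(np.hypot(Q[...,0]-.476,Q[...,1]-.270)<.014)]
    print("anv2",len(a),circ(a,.009,a[:,:2].mean(0)-[0,.006]).round(4))
    b=Q[(abs(Q[...,2]-.050)<.003)&(np.hypot(Q[...,0]-.4749,Q[...,1]-.2706)<.018)]; print("cup2",b.mean(0).round(4))
E
```

```text
[0.56389737 0.27206724 0.08614992] [0.3905 0.4189 1.2665 0.     1.4537 0.8273]<stdin>:9: RuntimeWarning: Mean of empty slice.
  ret = um.true_divide(
Traceback (most recent call last):
ValueError: Initial guess is outside of provided bounds
```

```bash
python3 - <<'E'
from h import *
from scipy.optimize import least_squares
P=cloud("side",np.load("side1.npy")); P0=cloud("side",np.load("side0.npy"))
u=project("side",[.565,.274,.066])[0].round().astype(int); print(u)
for v in range(u[1]-10,u[1]+12):
    print(v,[tuple((P[v,c]*1000).round().astype(int).tolist()) if P[v,c,0]==P[v,c,0] else 0 for c in range(u[0]-6,u[0]+8)])
E
```

```text
[182 276]
266 [(575, 274, 105), (570, 279, 114), (567, 278, 115), (559, 288, 133), (555, 290, 137), (551, 292, 142), (549, 292, 142), (548, 289, 138), (546, 288, 138), (544, 287, 137), (541, 290, 142), (534, 296, 155), (529, 303, 166), (525, 305, 171)]
267 [(575, 275, 102), (572, 277, 106), (567, 279, 112), (559, 288, 129), (556, 290, 133), (552, 292, 137), (550, 291, 136), (549, 289, 134), (546, 290, 136), (543, 290, 138), (536, 298, 153), (532, 303, 161), (529, 302, 162), (527, 302, 162)]
268 [(576, 275, 98), (574, 273, 95), (568, 279, 108), (561, 286, 120), (555, 291, 131), (554, 289, 128), (550, 292, 133), (550, 289, 129), (547, 288, 129), (539, 298, 148), (537, 298, 149), (533, 302, 155), (530, 302, 156), (527, 304, 161)]
269 [(576, 275, 94), (575, 273, 91), (574, 270, 86), (561, 287, 117), (558, 288, 121), (554, 291, 128), (551, 291, 128), (552, 286, 120), (543, 297, 141), (541, 296, 139), (537, 298, 144), (534, 299, 147), (531, 301, 151), (528, 303, 154)]
270 [(575, 278, 93), (575, 274, 89), (591, 244, 36), (568, 278, 96), (560, 287, 113), (556, 289, 118), (555, 286, 115), (55
[... 3335 characters left out ...]
50, 276, 38)]
285 [(581, 285, 35), (578, 286, 37), (575, 286, 39), (571, 287, 41), (568, 288, 44), (565, 288, 47), (563, 287, 45), (561, 286, 45), (559, 285, 44), (556, 285, 44), (556, 282, 39), (554, 280, 38), (551, 279, 37), (549, 279, 38)]
286 [(580, 287, 35), (577, 287, 35), (574, 288, 39), (572, 286, 36), (568, 289, 42), (566, 287, 40), (564, 287, 41), (561, 286, 40), (559, 285, 39), (557, 285, 40), (555, 284, 39), (553, 282, 36), (551, 282, 37), (548, 281, 37)]
287 [(578, 291, 37), (576, 290, 36), (573, 291, 38), (571, 289, 36), (569, 289, 37), (566, 289, 39), (565, 287, 34), (562, 286, 35), (560, 285, 35), (558, 285, 34), (554, 285, 37), (552, 286, 38), (550, 284, 35), (548, 283, 35)]
```

```bash
python3 - <<'E'
from h import *
u=project("side",get_ee_pos())[0]; print(u, get_time())
im=cv2.imread("pics/side1.png")[225:300,140:240]
cv2.imwrite("pics/d1.png",cv2.resize(im,None,fx=8,fy=8,interpolation=cv2.INTER_CUBIC))
E
```

```text
[181.80624337 270.68770084] 10.3333
```

View pics/d1.png

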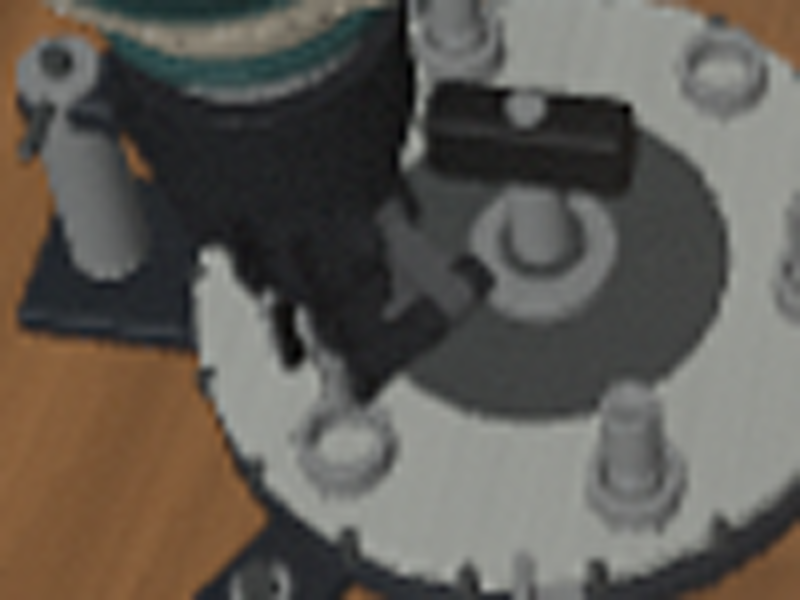

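Unclear. The depth shows nothing below the fingertips (z≈0.089), so the anvil may be gripped wrongly or missing. I'll lift to a clear spot and check the mat and gripper.

```bash
python3 - <<'E'
from h import *
move_l([.563,.272,.13],rate=.25)
reach([.47,.0,.2],down(YAW)); pause(.1)
e=get_ee_pos();print(e,get_finger_gap())
im=[]
for n in("top","side"):
    p,d=camera(n); cv2.imwrite(f"pics/{n}2.png",p); np.save(f"{n}2.npy",d)
    P=cloud(n,d)
    for b in blobs(P,.03,.075,(.38,.70,-.28,-.04)): print(n,len(b),b.mean(0).round(4),b.max(0).round(3))
a,b=project("side",e)[0].astype(int); p1=cv2.resize(p[b-50:b+30,a-40:a+40],(400,400),interpolation=2)
a,b=project("side",[.6,-.2,0])[0].astype(int); p2=cv2.resize(p[b-40:b+40,a-40:a+40],(400,400),interpolation=2)
cv2.imwrite("pics/e1.png",np.hstack([p1,p2])); print(get_time())
E
```

```text
[0.47025656 0.00089966 0.19942758] 0.19621098152374666
top 22 [ 0.6136 -0.109   0.0488] [ 0.622 -0.102  0.056]
top 53 [ 0.5233 -0.1091  0.0604] [ 0.537 -0.098  0.075]
top 82 [ 0.4376 -0.1229  0.0541] [ 0.454 -0.105  0.06 ]
top 27 [ 0.4403 -0.2332  0.0481] [ 0.449 -0.225  0.056]
side 43 [ 0.4438 -0.2269  0.0461] [ 0.452 -0.219  0.055]
side 45 [ 0.617  -0.1012  0.0466] [ 0.626 -0.094  0.056]
side 98 [ 0.5272 -0.1008  0.0569] [ 0.54  -0.093  0.074]
side 127 [ 0.4396 -0.1145  0.0496] [ 0.457 -0.102  0.059]
12.0
```

View pics/e1.png

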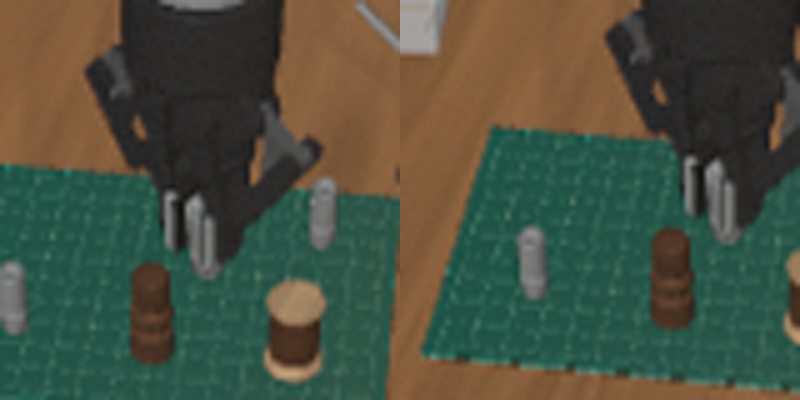

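The anvil is held upright in the jaws (left crop, about (200,205)–(207,272)) and the mat is undisturbed. I'll measure where it sits relative to the TCP.

```bash
python3 - <<'E'
from h import *
e=np.array([.47026,.0009,.1994])
P=cloud("side",np.load("side2.npy")); I=cv2.imread("pics/side2.png")
a,b=project("side",e)[0].astype(int); print(a,b)
J=R.from_rotvec(down(YAW)).as_matrix()  # tool axes
for v in range(b-8,b+8):
    print(v,[(int(I[v,c].mean()),)+tuple(((P[v,c]-e)@J*1000).round().astype(int).tolist()) if P[v,c,0]>0 and abs(P[v,c]-e).max()<.06 else 0 for c in range(a-6,a+7)])
P=cloud("top",np.load("top2.npy")); a,b=project("top",e)[0].astype(int)
m=np.linalg.norm(P-e,axis=2)<.05; print("top",m.sum(),((P[m]-e)@J*1000).round().astype(int)[:30].tolist())
E
```

```text
247 166
158 [(89, 10, -13, -31), (36, 9, -10, -30), (22, 9, -7, -28), (123, 4, -8, -31), (123, 4, -5, -29), (120, 3, -2, -28), (82, 0, -2, -29), (50, -14, -15, -46), (40, -18, -16, -50), (42, -19, -14, -48), (39, -20, -11, -47), (39, -22, -10, -47), (42, -27, -12, -51)]
159 [(91, 11, -12, -27), (39, 11, -8, -24), (22, 10, -5, -23), (107, 3, -9, -29), (121, -1, -11, -33), (121, 0, -6, -29), (72, -9, -12, -38), (91, -13, -13, -41), (62, -16, -14, -43), (43, -19, -13, -44), (41, -21, -12, -45), (41, -21, -8, -42), (40, -29, -14, -50)]
160 [(90, 11, -11, -23), (37, 9, -11, -24), (24, 11, -4, -18), (91, 2, -10, -27), (108, 0, -10, -28), (122, -4, -10, -30), (83, -9, -12, -35), (129, -11, -11, -36), (93, -15, -13, -39), (49, -19, -14, -42), (40, -18, -8, -37), (38, -22, -9, -40), (37, -20, -3, -35)]
161 [(90, 12, -11, -19), (39, 9, -10, -20), (23, 9, -6, -17), (85, 5, -7, -19), (104, 0, -9, -24), (112, -2, -8, -24), (80, -8, -12, -31), (125, -11, -11, -32), (99, -14, -10, -33), (50, -14, -7, -31), (40, -19, -9, -35), (38, -22, -9, -36), (38, -19, -1, -29)]
162 [(90, 12, -11, -15), (38, 9, 
[... 1464 characters left out ...]
), (127, -11, -11, -8), (97, -14, -10, -9), (70, -16, -9, -9), (53, -19, -9, -11), (60, -20, -5, -9), 0]
169 [0, 0, 0, 0, (72, 6, -2, 12), (96, 0, -4, 7), (107, -9, -12, -3), (118, -13, -13, -7), (95, -15, -12, -7), (93, -14, -6, -3), (71, -6, 9, 13), 0, 0]
170 [0, 0, 0, 0, 0, (90, 2, -3, 12), (103, -3, -5, 8), (90, -4, -1, 11), (97, -14, -11, -3), (85, -8, 2, 11), 0, 0, 0]
171 [0, 0, 0, 0, 0, 0, (91, -2, -3, 14), (93, -4, -2, 14), (97, -6, 0, 14), (68, -6, 5, 18), 0, 0, 0]
172 [0, 0, 0, 0, 0, 0, 0, 0, 0, 0, 0, 0, 0]
173 [0, 0, 0, 0, 0, 0, 0, 0, 0, 0, 0, 0, 0]
top 9 [[-5, 12, 1], [-3, 15, 3], [0, 17, 13], [-7, 13, 8], [-4, 16, 12], [-18, 9, -20], [-21, 14, -40], [-12, 13, -1], [-19, 9, -10]]
```

The cloud shows the anvil upright, centred in the jaws, with its foot about 18 mm below the tips. At pocket_1 the near pad had simply hidden it. Next I'll insert with force stop and a small search if it lands on the rim.

```bash
cat >> h.py <<'E'
def insert(x,y,home=.0561):
    """lower a held anvil into the pocket at x,y; small search if it lands on the rim"""
    reach([x,y,.125],down(YAW)); move_l([x,y,.098],rate=.25); pause(.1)
    e=get_ee_pos(); c=np.array([x,y])+([x,y]-e[:2])
    print("at",e.round(4),get_time())
    for k in [(0,0),(2,0),(-2,0),(0,2),(0,-2),(2.5,2.5),(-2.5,2.5),(2.5,-2.5),(-2.5,-2.5)]:
        p=c+np.array(k)/1000
        move_l([*p,.0715+.016],rate=.15)
        hit=move_l([*p,home-.003],rate=.06,f_stop=8); pause(.05)
        e=get_ee_pos(); print(k,hit,e.round(4),get_wrist_force().round(1))
        if e[2]<home+.004: return True
    return False
E
python3 - <<'E'
from h import *
print(insert(.5643,.272),get_time(),get_finger_gap())
E
```

```text
at [0.5649 0.2713 0.0994] 13.5
(0, 0) True [0.5647 0.2736 0.0678] [1.6 1.2 3.1]
(2, 0) True [0.5661 0.2733 0.0675] [1.2 2.2 2.1]
(-2, 0) True [0.5623 0.2732 0.0676] [0.6 2.  2.4]
(0, 2) True [0.5641 0.2753 0.0666] [0.6 2.6 3.4]
(0, -2) True [0.5639 0.271  0.067 ] [1.4 2.  2. ]
(2.5, 2.5) True [0.5665 0.2757 0.0652] [1.2 2.4 1.8]
(-2.5, 2.5) True [0.5618 0.2756 0.0666] [0.8 1.1 4.6]
(2.5, -2.5) True [0.5664 0.2708 0.0664] [0.8 1.6 3.8]
(-2.5, -2.5) True [0.5617 0.2707 0.0665] [0.5 2.  3. ]
False 20.25 0.1959985230224269
```

Each try stops about 3–4 mm into the mouth, so the lateral estimate is off. I'll turn the gripper to yaw 30°, so the side camera sees between the pads, and measure foot against cup.

```bash
python3 - <<'E'
from h import *
x,y=.5643,.272
move_l([x,y,.085],rate=.25); reach([x,y,.085],down(np.radians(30))); pause(.15)
e=get_ee_pos(); print(e,get_finger_gap(),get_time())
p,d=camera("side"); cv2.imwrite("pics/side3.png",p); np.save("side3.npy",d)
u=project("side",[.5655,.274,.066])[0].astype(int); print(u)
cv2.imwrite("pics/f1.png",cv2.resize(p[u[1]-30:u[1]+25,u[0]-35:u[0]+35],None,fx=10,fy=10,interpolation=2))
P=cloud("side",d)
for v in range(u[1]-4,u[1]+12):
    print(v,[(int(p[v,c].mean()),)+tuple((P[v,c]*1000).round().astype(int).tolist()) if P[v,c,0]>0 else 0 for c in range(u[0]-6,u[0]+7)])
E
```

```text
[0.56420275 0.27195761 0.0847356 ] 0.19524582538716273 21.5667
[181 275]
271 [(115, 572, 288, 107), (120, 570, 288, 107), (54, 568, 286, 105), (109, 573, 274, 85), (111, 568, 277, 92), (105, 566, 277, 92), (103, 562, 278, 95), (91, 561, 276, 92), (92, 562, 271, 84), (61, 560, 269, 81), (62, 552, 278, 99), (107, 551, 276, 96), (115, 549, 275, 95)]
272 [(103, 571, 291, 107), (119, 570, 288, 103), (78, 568, 287, 102), (68, 573, 275, 82), (112, 570, 276, 85), (115, 568, 274, 82), (118, 565, 274, 84), (103, 562, 276, 87), (74, 562, 271, 80), (74, 561, 268, 75), (89, 572, 245, 35), (98, 551, 277, 94), (109, 549, 276, 92)]
273 [(96, 573, 289, 100), (114, 571, 288, 99), (83, 569, 286, 96), (69, 588, 252, 35), (110, 570, 277, 81), (96, 567, 276, 81), (90, 565, 276, 81), (85, 563, 275, 82), (73, 562, 273, 78), (108, 573, 249, 36), (122, 570, 249, 36), (129, 552, 276, 87), (124, 565, 248, 38)]
274 [(139, 593, 257, 36), (121, 572, 288, 93), (107, 569, 287, 94), (92, 566, 287, 95), (138, 583, 256, 37), (110, 568, 276, 77), (106, 567, 274, 74), (109, 565, 272, 71), (104, 569, 261, 51), (124, 567, 
[... 2675 characters left out ...]
18, 567, 289, 52), (122, 565, 287, 49), (127, 562, 288, 52), (121, 560, 286, 50), (107, 558, 286, 50), (99, 557, 283, 47), (88, 555, 281, 43), (89, 554, 279, 41)]
285 [(157, 583, 286, 36), (151, 580, 287, 38), (152, 579, 284, 34), (138, 574, 286, 39), (122, 570, 289, 46), (112, 567, 289, 47), (112, 565, 288, 46), 0, (108, 561, 286, 44), (101, 559, 286, 45), (109, 557, 284, 43), (100, 555, 282, 41), (126, 554, 280, 37)]
286 [(154, 581, 290, 38), (152, 578, 289, 39), (151, 576, 288, 37), (150, 575, 286, 35), (142, 572, 287, 37), (117, 568, 288, 40), (121, 566, 288, 41), (122, 563, 288, 42), (116, 561, 288, 43), (121, 559, 286, 40), (137, 558, 283, 36), (130, 554, 284, 40), (150, 553, 282, 36)]
```

View pics/f1.png

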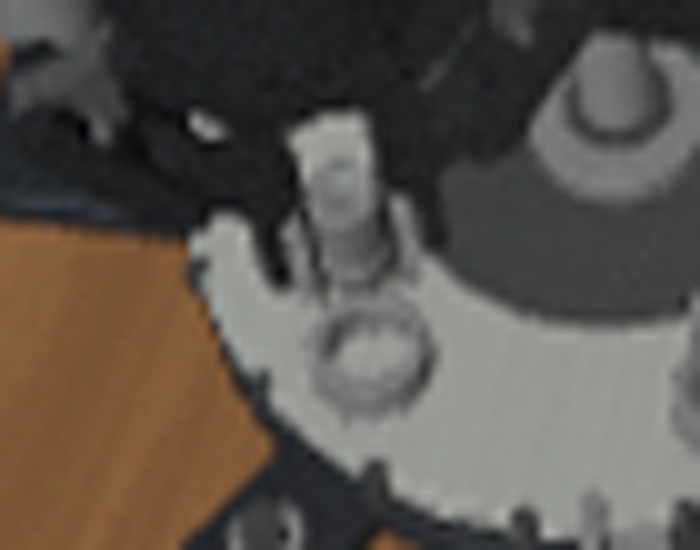

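The foot (crop about (352,282), z≈0.07) sits behind the cup centre at (375,355). The anvil is therefore 6–7 mm off-centre along the pad width, and the pocket estimate looks right. I'll servo numerically on anvil minus cup in the same cloud.

```bash
cat >> h.py <<'E'
from scipy.optimize import least_squares
def circ(b,r,c0): return least_squares(lambda s:np.hypot(*(b[:,:2]-s).T)-r,c0,loss='soft_l1',f_scale=.001).x
def offset(e,cup,tag):
    """anvil minus cup (xy) in one side cloud; e TCP, cup = cup centre in the side camera's frame"""
    p,d=camera("side"); P=cloud("side",d); cv2.imwrite(f"pics/{tag}.png",p); np.save(tag+".npy",d)
    t=camera_info("side")["position"][:2]-e[:2]; t/=np.linalg.norm(t)
    q=P[...,:2]-e[:2]; lat=q@[-t[1],t[0]]; fr=q@t
    m=(abs(lat)<.0095)&(fr<.012)&(fr>-.016)&(P[...,2]>e[2]-.017)&(P[...,2]<e[2]+.012)
    m&=P[...,2]>.058
    b=P[m]; c=circ(b,.009,np.median(b[:,:2],0)-.008*t)
    l=lat[m]; 
    print("n",len(b),"foot z",b[:,2].min().round(4),"lat",l.min().round(4),l.max().round(4),"fr med",np.median(fr[m]).round(4),"fit",c.round(4),"d",(c-cup).round(4))
    return c-cup
E
python3 - <<'E'
from h import *
P0=cloud("side",np.load("side0.npy"))
m=(abs(P0[...,2]-.050)<.003)&(np.hypot(P0[...,0]-.5655,P0[...,1]-.274)<.018)
b=P0[m]; h=cv2.convexHull(b[:,:2].astype(np.float32))[:,0]; print("cup",b.mean(0),circ(h,.0148,b[:,:2].mean(0)))
# radius-free ring check: inner+outer points
cup=np.array([.5654,.2741])
e=get_ee_pos(); d=offset(e,cup,"side4")
p=e[:2]-d if np.linalg.norm(d)<.011 else None
if p is not None:
    move_l([*p,.085],rate=.1); pause(.1); e=get_ee_pos(); print(e)
    d=offset(e,cup,"side5")
print(get_time())
E
```

```text
cup [0.56552199 0.27368825 0.0495835 ] [0.56585465 0.27316332]
n 31 foot z 0.0727 lat -0.009 0.009 fr med 0.0022 fit [0.5677 0.2675] d [ 0.0023 -0.0066]
[0.56187319 0.27873281 0.08500887]
n 30 foot z 0.0717 lat -0.0091 0.0093 fr med 0.0024 fit [0.5653 0.275 ] d [-0.0001  0.0009]
22.0667
```

```bash
cat >> h.py <<'E'
def seat(c,zs=.062,zmin=.0505):
    for k in [(0,0),(-1.5,0),(1.5,0),(0,1.5),(0,-1.5)]:
        p=c+np.array(k)/1000; z=get_ee_pos()[2]
        if k!=(0,0): move_l([*p,z+.003],rate=.1)
        hit=move_l([*p,zmin],rate=.05,f_stop=10); pause(.05); e=get_ee_pos()
        print(k,hit,e.round(4),get_wrist_force().round(1))
        if e[2]<zmin+.004: return True
    return False
E
python3 - <<'E'
from h import *
e=get_ee_pos(); print(seat(e[:2]),get_time())
E
```

```text
(0, 0) True [0.5618 0.2784 0.0531] [-0.7 -0.1  4.7]
True 22.7333
```

```bash
python3 - <<'E'
from h import *
set_gripper(.5); e=get_ee_pos(); move_l([e[0],e[1],.13],rate=.25)
# next spare B: compute both-camera estimate and go there
reach([.47,-.02,.2],down(YAW))
P={}
for n in("top","side"):
    p,d=camera(n); np.save(n+"6.npy",d); cv2.imwrite(f"pics/{n}6.png",p); P=cloud(n,d)
    D=(.38,.66,.03,.36)
    for lab,lo,hi in(("anv",.078,.095),): 
        for b in blobs(P,lo,hi,D): print(n,lab,len(b),b.mean(0).round(4),b[:,2].max().round(4))
    for b in blobs(P,.048,.06,(.38,.70,-.28,-.04)): print(n,"mat",len(b),b.mean(0).round(4))
u=project("side",[.5655,.274,.066])[0].astype(int)
cv2.imwrite("pics/g1.png",cv2.resize(p[u[1]-50:u[1]+50,u[0]-45:u[0]+90],None,fx=5,fy=5,interpolation=2)); print(get_time())
E
```

```text
top anv 24 [0.5783 0.1147 0.0836] 0.0881
top anv 22 [0.5651 0.2682 0.0847] 0.089
top anv 3 [0.5323 0.1792 0.0946] 0.095
top anv 23 [0.475  0.2612 0.0836] 0.0892
top anv 23 [0.4368 0.1798 0.0851] 0.0904
top mat 80 [ 0.4379 -0.1229  0.0542]
top mat 19 [ 0.441  -0.2344  0.0514]
side anv 39 [0.5804 0.1199 0.0845] 0.0885
side anv 8 [0.6147 0.2079 0.0821] 0.0945
side anv 4 [0.5502 0.2029 0.0917] 0.0936
side anv 31 [0.5226 0.1995 0.0873] 0.0948
side anv 43 [0.439  0.1852 0.0848] 0.0894
side anv 50 [0.5665 0.274  0.085 ] 0.0888
side anv 47 [0.4769 0.2667 0.0847] 0.0881
side mat 24 [ 0.4431 -0.229   0.0519]
side mat 24 [ 0.6178 -0.1036  0.0521]
side mat 84 [ 0.4403 -0.1175  0.0554]
side mat 17 [ 0.5265 -0.0979  0.0548]
24.875
```

View pics/g1.png

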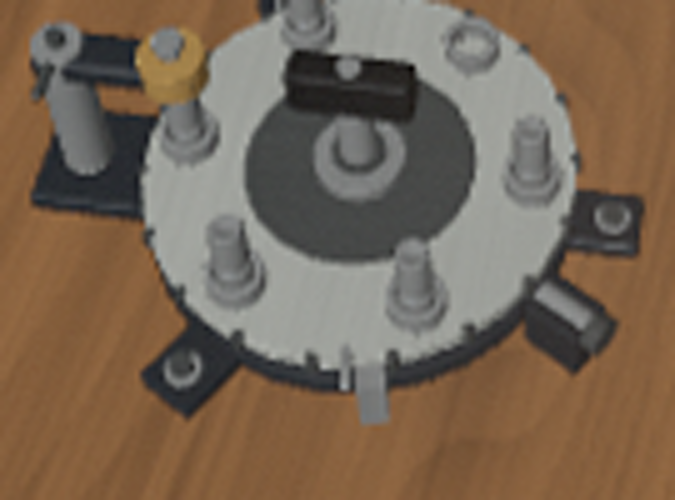

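Pocket_1's anvil stands like its neighbours (crop (230,260), top at 0.085 like the others); pocket_4 is empty at (470,47). Now the second spare, at (0.4415,-0.2335), gripped and placed with yaw 20° so the camera can see it.

```bash
python3 - <<'E'
from h import *
YW=down(np.radians(20)); x,y=.4415,-.2335
set_gripper(.5,20); reach([x,y,.085],YW); move_l([x,y,.0245]); pause(.1)
set_gripper(0,60); print(get_finger_gap(),get_ee_pos().round(4))
move_l([x,y,.13],rate=.25)
reach([.4905,.109,.13],YW); move_l([.4905,.109,.09],rate=.2); pause(.1)
cup=np.array([.4914,.1113]); e=get_ee_pos(); print(e,get_finger_gap())
d=offset(e,cup,"side7")
if np.linalg.norm(d)<.012:
    move_l([*(e[:2]-d),.09],rate=.1); pause(.1); e=get_ee_pos(); print(e); d=offset(e,cup,"side8")
u=project("side",[.491,.111,.066])[0].astype(int); p=cv2.imread("pics/side8.png")
cv2.imwrite("pics/i1.png",cv2.resize(p[u[1]-30:u[1]+25,u[0]-35:u[0]+35],None,fx=8,fy=8,interpolation=2)); print(get_time())
E
```

```text
0.18754311578957292 [ 0.442  -0.2339  0.0256]
[0.4913184  0.10860074 0.09141037] 0.19413864815764473
n 43 foot z 0.0752 lat -0.0091 0.0087 fr med 0.0094 fit [0.4923 0.1105] d [ 0.0009 -0.0008]
[0.49049819 0.10950917 0.09031063]
n 43 foot z 0.0736 lat -0.008 0.0081 fr med 0.0088 fit [0.491  0.1113] d [-0.0004  0.    ]
29.9917
```

View pics/i1.png

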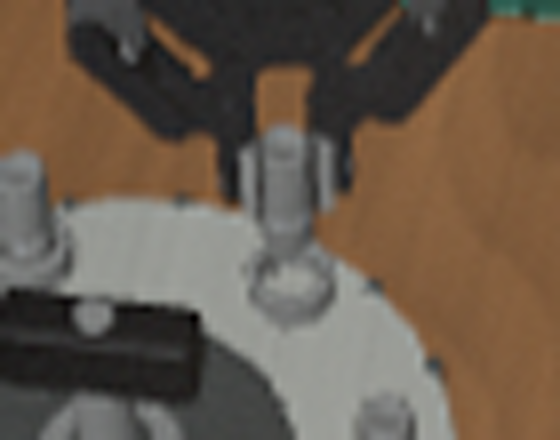

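The anvil is centred between the pads, with its foot at (288,245) directly above the cup at (290,285). Lowering it now.

```bash
python3 - <<'E'
from h import *
e=get_ee_pos(); ok=seat(e[:2],zmin=.054); print(ok,get_time())
if ok:
    set_gripper(.5); move_l([e[0],e[1],.13],rate=.25)
    reach([.50,.0,.2],down(np.pi/2)); pause(.05)
    for n in("top","side"):
        p,d=camera(n); np.save(n+"9.npy",d); cv2.imwrite(f"pics/{n}9.png",p); P=cloud(n,d)
        for b in blobs(P,.078,.095,(.38,.66,.03,.36)): print(n,len(b),b.mean(0).round(4),b[:,2].max().round(4))
        for b in blobs(P,.112,.123,(.48,.575,.15,.24)):
            r=cv2.minAreaRect((b[:,:2]*1000).astype(np.float32)); print("knob",len(b),b.mean(0).round(4),np.round(r[0],1),np.round(r[1],1),r[2])
            b=b[:,:2]-b[:,:2].mean(0); w,v=np.linalg.eigh(b.T@b); print(np.degrees(np.arctan2(v[1,1],v[0,1])))
    u=project("side",[.527,.19,.066])[0].astype(int)
    cv2.imwrite("pics/j1.png",cv2.resize(p[u[1]-55:u[1]+55,u[0]-65:u[0]+65],None,fx=5,fy=5,interpolation=2)); print(get_time())
E
```

```text
(0, 0) True [0.4905 0.109  0.0586] [ 0.4 -0.6  4.5]
(-1.5, 0) True [0.4913 0.1091 0.0583] [-0.5 -1.1  7.3]
(1.5, 0) True [0.4937 0.1083 0.0583] [-2.9 -2.3  7.8]
(0, 1.5) True [0.4921 0.1091 0.0583] [-1.  -3.3  7. ]
(0, -1.5) True [0.4926 0.1082 0.0578] [-0.9  0.3  6.1]
True 32.6833
top 20 [0.5792 0.1148 0.0849] 0.0892
top 23 [0.5637 0.2686 0.0836] 0.0894
top 21 [0.4743 0.261  0.0848] 0.0891
top 21 [0.437  0.1796 0.0842] 0.0865
knob 107 [0.5261 0.1874 0.1173] [527.2 187.2] [63.8 18.2] 2.824038505554199
-176.48435339706305
side 38 [0.5808 0.1203 0.0841] 0.088
side 37 [0.4918 0.1123 0.0846] 0.0884
side 3 [0.6191 0.2083 0.0805] 0.0828
side 6 [0.5476 0.2027 0.0922] 0.0944
side 26 [0.5268 0.2    0.0859] 0.0942
side 7 [0.505  0.1984 0.0926] 0.0945
side 44 [0.439  0.1845 0.0848] 0.0887
side 48 [0.5655 0.2745 0.085 ] 0.0893
side 49 [0.4761 0.2666 0.0848] 0.0883
knob 197 [0.5283 0.194  0.1173] [528.9 192.6] [64.2 22.7] 6.008184909820557
-174.3162513128744
34.95
```

View pics/j1.png

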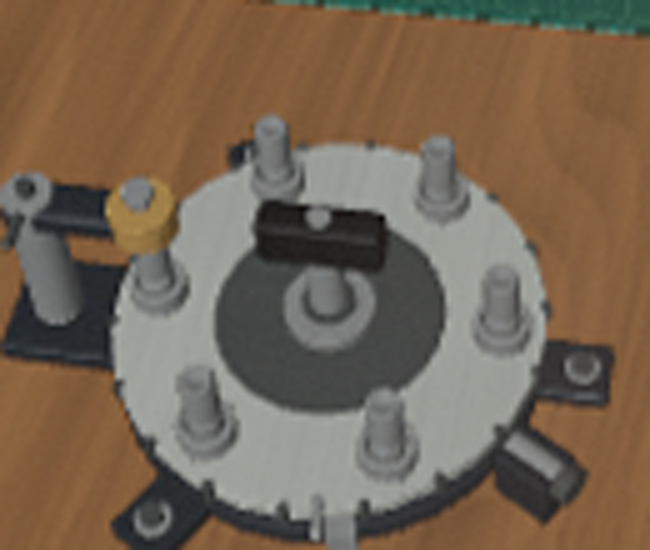

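All six anvils stand upright with tops at 0.085, and the dial is still home. The axis is at about (0.528, 0.1905) and the bar's direction about 5°. Now I'll grip the knob across its width and turn it in steps, reading the torque.

```bash
python3 - <<'E'
from h import *
y0=np.radians(95.2); x,y=.528,.1905
set_gripper(.55,30); reach([x,y,.14],down(y0)); pause(.1); e=get_ee_pos(); print(e,get_wrist_force().round(1),get_wrist_torque().round(2))
move_l([x,y,.092],rate=.15,f_stop=15); pause(.1); print(get_ee_pos(),get_wrist_force().round(1),get_wrist_torque().round(2))
set_gripper(0,30); pause(.1); e=get_ee_pos(); print("gap",get_finger_gap(),e,get_wrist_force().round(1),get_wrist_torque().round(2))
print(get_tool_rot(),get_qpos().round(3),get_time())
E
```

```text
[0.5286426  0.18906981 0.14099611] [-0.3 -0.2 -0.4] [-0.    0.03 -0.04]
[0.52892889 0.19041625 0.09375284] [-0.9 -0.4  0.9] [0.   0.01 0.  ]
gap 0.22698272419916224 [0.52848618 0.19080678 0.09314972] [-1.5  0.4  5.6] [0.11 0.21 0.01]
[2.11762158 2.31949921 0.00262985] [ 0.281  0.241  1.473  0.     1.426 -1.381] 37.125
```

Gripped and centred: gap 19.3 mm, side force about 1.5 N. Now turning.

```bash
python3 - <<'E'
from h import *
y0=np.radians(95.2); x,y=.528,.1905
set_gripper(0,70)
for a in [5,10,15,20,25,30,35,40,45,50,55,58,60]:
    reach([x,y,.092],down(y0-np.radians(a))); pause(.08)
    r=2*np.degrees(np.arctan2(*get_tool_rot()[1::-1])); r=(r+180)%360-180
    print(a,"turn",round(95.2-r,1),"Tz",get_wrist_torque()[2].round(3),"F",get_wrist_force().round(1))
pause(.2); print(get_ee_pos(),get_finger_gap(),get_wrist_torque().round(3),get_time())
for n in("side","top"):
    p,d=camera(n); cv2.imwrite(f"pics/{n}A.png",p); np.save(n+"A.npy",d); P=cloud(n,d)
    for b in blobs(P,.078,.09,(.38,.66,.03,.36)): print(n,len(b),b.mean(0).round(4),b[:,2].max().round(4))
    if n=="side":
        u=project("side",[.527,.19,.066])[0].astype(int)
        cv2.imwrite("pics/k1.png",cv2.resize(p[u[1]-55:u[1]+55,u[0]-65:u[0]+65],None,fx=5,fy=5,interpolation=2))
E
```

```text
5 turn 5.0 Tz 0.286 F [-1.7  0.7  7.3]
10 turn 10.0 Tz 0.041 F [-1.7  0.2  6.8]
15 turn 15.0 Tz -0.299 F [-2.8  0.3  6.6]
20 turn 20.0 Tz -0.016 F [-1.8  0.6  6. ]
25 turn 25.0 Tz 0.192 F [-1.9 -1.7  7.4]
30 turn 30.0 Tz -0.095 F [-1.9 -0.6  7.5]
35 turn 35.0 Tz -0.269 F [-2.6  0.1  8.4]
40 turn 40.0 Tz -0.073 F [-1.9 -0.9  6.7]
45 turn 45.0 Tz 0.192 F [-2.9 -1.   6.8]
50 turn 50.0 Tz -0.011 F [-3.5 -1.3  8.3]
55 turn 55.0 Tz -0.239 F [-3.  -1.3  7.1]
58 turn 58.0 Tz -0.133 F [-3.3 -1.4  7.4]
60 turn 60.0 Tz -0.02 F [-3.9 -1.9  7.9]
[0.52828014 0.19036506 0.0932773 ] 0.21672916942485157 [-0.242  0.471 -0.039] 41.875
side 37 [0.4766 0.1196 0.0827] 0.0887
side 40 [0.4397 0.2008 0.0829] 0.0881
side 46 [0.5789 0.2673 0.0826] 0.0894
side 48 [0.4878 0.2763 0.083 ] 0.0885
top 16 [0.5673 0.1046 0.0823] 0.0877
top 23 [0.4757 0.1137 0.0825] 0.0866
```

View pics/k1.png

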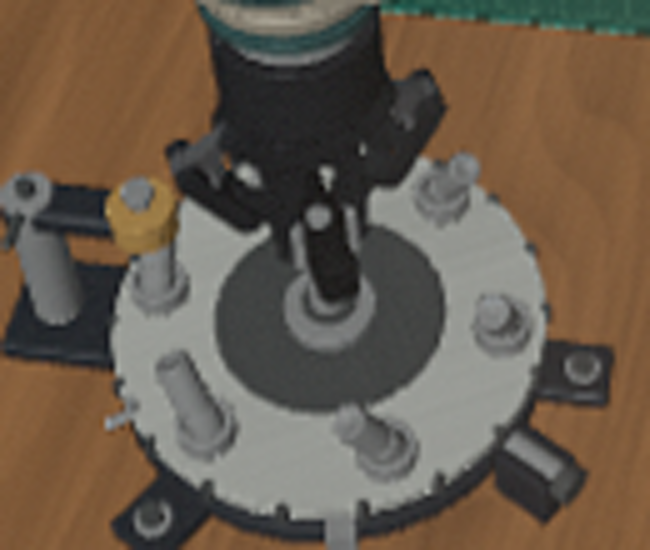

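The dial is in the third notch: the turn read 60.0°, Tz crosses zero there and the cups coincide with the home pattern. However, the anvil tops now lean about 15 mm clockwise in their loose cups, e.g. crops (190,400) and (365,430). I'll check whether that persists, then rock them back with a short move inside the notch, stopping in the counter-clockwise direction and returning slowly.

```bash
cat >> h.py <<'E'
Y0=np.radians(95.2); K=[.528,.1905]
REF=np.array([[.4918,.1123],[.439,.1845],[.4761,.2666],[.5655,.2745]])
def lean(tag):
    p,d=camera("side"); cv2.imwrite(f"pics/{tag}.png",p); P=cloud("side",d); C=[.5284,.1929]
    out=[]
    for b in blobs(P,.076,.092,(.40,.62,.08,.31),12):
        m=b.mean(0)[:2]; 
        if np.hypot(*(m-C))<.07: continue
        a=np.degrees(np.arctan2(*(m-C)[::-1])); out.append((round(float(a%60),1),round(float(np.hypot(*(m-C))),4),round(float(b[:,2].mean()),4)))
    print(tag,"angle mod 60 (home",[round(float(np.degrees(np.arctan2(*(r-C)[::-1]))%60),1) for r in REF],")",out,get_time())
def slow(a,T=1.0,dz=.001,z=.092):
    move_l([*K,z],down(Y0-np.radians(a)),rate=dz/T)
E
python3 - <<'E'
from h import *
lean("L0")
reach([*K,.092],down(Y0-np.radians(54))); pause(.3); lean("L1")
print(get_wrist_torque().round(2))
E
```

```text
L0 angle mod 60 (home [5.6, 5.4, 5.4, 5.6] ) [(55.2, 0.0894, 0.0818), (54.7, 0.0891, 0.0831), (55.6, 0.0901, 0.0816), (56.3, 0.0928, 0.0824)] 42.025
L1 angle mod 60 (home [5.6, 5.4, 5.4, 5.6] ) [(1.2, 0.0896, 0.083), (1.0, 0.0892, 0.083), (2.0, 0.0905, 0.0817), (2.4, 0.0934, 0.0821)] 42.625
[-0.23  0.48 -0.22]
```

```bash
python3 - <<'E'
from h import *
P=cloud("side",np.load("sideA.npy")); C=[.5284,.1929]
for b in blobs(P,.0455,.0535,(.40,.64,.07,.31),12):
    m=b.mean(0)[:2]-C; r=np.hypot(*m)
    if r>.07: print("cup",len(b),round(float(np.degrees(np.arctan2(*m[::-1]))%60),1),r.round(4))
t=get_time(); slow(63,.8,z=.091); print("slow T",get_time()-t); 
t=get_time(); reach([*K,.091],down(Y0-np.radians(52))); print("T",get_time()-t); pause(.3); lean("L2")
E
```

```text
cup 44 4.7 0.0847
cup 53 9.2 0.0898
cup 47 3.0 0.0932
cup 64 8.0 0.0913
cup 55 6.6 0.0934
slow T 0.48329999999999984
T 0.29999999999999716
L2 angle mod 60 (home [5.6, 5.4, 5.4, 5.6] ) [(3.5, 0.0899, 0.0823), (3.0, 0.0893, 0.083), (3.9, 0.0905, 0.0821), (4.4, 0.0946, 0.0825)] 43.7583
```

The cups are at the notch pattern, so the dial is right, but the lean is a stable one. I'll return gently to 60°, let the detent hold the dial, and square the leaning anvils one by one by closing the jaws loosely around each. Then I'll retake the knob. I start with one to test.

```bash
cat >> h.py <<'E'
def square(k,yaw):
    a=np.radians(5.5+60*k); p=np.array(K)+.09*np.array([np.cos(a),np.sin(a)])
    reach([*p,.135],down(np.radians(yaw)))
    hit=move_l([*p,.064],rate=.16,f_stop=10)
    set_gripper(.31,20); print(k,hit,get_ee_pos().round(4),get_finger_gap(),get_wrist_force().round(1))
    set_gripper(.8); move_l([*p,.135],rate=.3)
E
python3 - <<'E'
from h import *
slow(60,.8,z=.092); pause(.1); print(get_wrist_torque().round(2))
set_gripper(.6,20); move_l([*K,.14],rate=.25); set_gripper(.8); lean("L3")
square(2,35.5); reach([.50,.0,.2],down(np.radians(35))); lean("L4")
E
```

```text
[-0.27  0.46 -0.02]
L3 angle mod 60 (home [5.6, 5.4, 5.4, 5.6] ) [(57.3, 0.0916, 0.0814), (55.6, 0.0898, 0.0826), (55.3, 0.0895, 0.0831), (56.3, 0.0902, 0.082), (56.4, 0.0946, 0.0829)] 45.4583
2 False [0.4758 0.2638 0.0643] 0.3081812160803641 [-0.4  0.4  0.4]
L4 angle mod 60 (home [5.6, 5.4, 5.4, 5.6] ) [(58.0, 0.093, 0.0821), (55.7, 0.09, 0.0829), (55.7, 0.0897, 0.082), (56.7, 0.0908, 0.0824), (2.5, 0.0929, 0.0844)] 48.9417
```

Squaring works: that anvil went from a 10° to a 3° offset, and its top is back at 0.0844. On to the other four, a little tighter.

```bash
sed -i 's/set_gripper(.31,20)/set_gripper(.25,20)/' h.py; python3 - <<'E'
from h import *
for k,yw in((5,35.5),(4,-24.5),(3,-84.5),(1,-24.5)):
    square(k,yw); print(get_time())
    if get_time()>61: break
lean("L5")
E
```

```text
5 False [0.5803 0.1173 0.0642] 0.2501512462420751 [-0.   0.5  0. ]
51.6083
4 False [0.4908 0.1086 0.0642] 0.2545227535659447 [1.  0.2 0.6]
54.6
3 False [0.4385 0.1819 0.0642] 0.25181315604936294 [ 0.2 -0.6  0.5]
57.7167
1 False [0.5653 0.2724 0.0641] 0.24856733144418788 [ 0.2 -0.3 -0.6]
60.6417
L5 angle mod 60 (home [5.6, 5.4, 5.4, 5.6] ) [(5.2, 0.0893, 0.0838), (5.2, 0.0882, 0.0844), (3.5, 0.0887, 0.0848), (5.1, 0.0892, 0.0842), (2.3, 0.0924, 0.0846)] 60.6917
```

All five visible anvils are upright again. Now I'll retake the knob and check.

```bash
python3 - <<'E'
from h import *
f=down(Y0-np.radians(60))
reach([*K,.135],f); set_gripper(.4,30); move_l([*K,.0915],rate=.12,f_stop=15)
set_gripper(0,40); pause(.15)
print("gap",get_finger_gap(),get_ee_pos().round(4),get_wrist_force().round(1),get_wrist_torque().round(3))
lean("L6"); p,d=camera("side"); P=cloud("side",d)
for lo,hi in((.0455,.0535),):
  for b in blobs(P,lo,hi,(.40,.64,.07,.31),12):
    m=b.mean(0)[:2]-[.5284,.1929]; r=np.hypot(*m)
    if r>.07: print("cup",len(b),round(float(np.degrees(np.arctan2(*m[::-1]))%60),1),r.round(4))
for lo,hi in((.055,.065),(.065,.075),(.075,.085)):
    m=(P[...,2]>lo)&(P[...,2]<hi)&(np.hypot(P[...,0]-.6185,P[...,1]-.202)<.025); m0=cloud("side",np.load("side0.npy")); q=m0[(m0[...,2]>lo)&(m0[...,2]<hi)&(np.hypot(m0[...,0]-.6185,m0[...,1]-.202)<.025)]
    print("p0",m.sum(),P[m].mean(0).round(4),"home",len(q),q.mean(0).round(4))
print(search_frame("side","knob")[:1],get_time())
E
```

```text
gap 0.22480492962460488 [0.5282 0.1904 0.0929] [-5.1 -2.8  6. ] [-0.481  0.755  0.014]
L6 angle mod 60 (home [5.6, 5.4, 5.4, 5.6] ) [(4.9, 0.089, 0.084), (3.3, 0.0889, 0.0843), (4.8, 0.0898, 0.0844), (1.4, 0.0921, 0.0844)] 63.175
cup 49 3.3 0.0871
cup 61 8.2 0.0885
cup 54 2.7 0.0902
cup 59 7.8 0.0926
cup 59 5.1 0.0942
p0 25 [0.617  0.2019 0.0597] home 13 [0.6163 0.207  0.0595]
p0 17 [0.6153 0.1977 0.0683] home 18 [0.6144 0.2054 0.0693]
p0 0 [nan nan nan] home 12 [0.6158 0.2062 0.0784]
[{'centre': [0.5245, 0.2017, 0.1171], 'confidence': 0.79}] 63.275<stdin>:13: RuntimeWarning: Mean of empty slice.
  ret = um.true_divide(
```

Time is at 63.3 s of 72 s. The anvil under the setter still leans, but the bushing leaves no room for the jaws, so I'm handing in.

```bash
python3 -c "
from plant import *
hand_in(); print(get_time(),get_finger_gap())"
```

```text
the job is handed in; nothing more can be done
the job is handed in; nothing more can be done
```

The job is handed in at about 63 s, but one anvil is not right: the one now under the setter, a spare I had placed, still leans in its cup.

- **Anvils placed:** I stood spares in the two empty pockets, 1 and 4, with the dial at its home stop. Checked there, every anvil I could measure was upright, with its top at about 0.085 m like its neighbours. I lost some time on pocket 1, because that anvil sat about 6 mm off-centre in the jaws. I corrected for it using the side camera.
- **Dial turned:** I gripped the knob and turned it clockwise 60°. The torque passed through three notches and was near zero (0.01 N m) in the third. The cups lined up with the pocket pattern again, to within about 3°. I did not go on towards the fourth notch: the furthest the dial went was 63°, during a shake inside the third notch.
- **Lean after the turn:** The turn left the anvils leaning in their loose cups, roughly 15–20°. A shake inside the notch did not help. I let go of the knob with the detent holding the dial, straightened the five reachable anvils with the jaws, and gripped the knob again.
- **Last checks:**
  - **Knob:** firmly gripped (gap about 19 mm).
  - **Five reachable anvils:** tops were at about 0.084 m just before the regrip. The four still visible after it measured the same, with one leaning about 4° (6 mm at its top).
  - **Anvil under the setter:** its leaning side was about 8 mm off at mid-height. The bushing blocked the jaws and there was no time left to try another way.
- **Not checked:** I did not re-check the other things on the bench at the end. Partway through, those on the mat were where they had been.

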